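# Close the grinder's grounds drawer and twist off its filler cap

## Robot

A 7-joint arm with a two-finger parallel gripper is mounted at the origin on a cart in front of the work surface, level with it; the furniture and walls round the work are solid. World frame = base frame: x ahead of the robot, y to its left, z up, the work surface at z = 0. Lengths are in mm, angles in rad, forces in N, time in s.
With the tool pointing down it reaches from about 425 to 875 mm from the base axis. Payload 4.7 kg.
Tool frame: the origin (TCP) lies at the very end of the fingers, on their centre line; the grasp point (between the pads) lies 19 mm behind it; z points along the fingers, y is the line along which they close (so a half turn about z gives the same grasp; the last joint's range is limited). The gripper opens to 85 mm and grips with 20 to 120 N. Pads are 22 mm wide; open, the fingers measure 114 mm over their backs; the gripper's body (76 mm by 85 mm) begins 54 mm behind the grasp point. The pads swing forward as they close: fully open they stand 13 mm farther back than shut.
Start: joints at [-1.271, 0.321, -0.07, 1.45, 0.023, 1.371, -0.057], TCP at [183.278, 623.646, 231.349] pointing down, gripper open.
Joint ranges: [-2.86, 2.86], [-0.3, 2.09], [-1.38, 1.24], [0.06, 2.45], [-1.56, 4.7], [0.09, 2.05], [-2.69, 2.69]. Speed limits (rad/s): [2.57, 2.57, 3.14, 3.14, 3.14, 3.14, 3.14].

## Interface

Orientations are given as a unit quaternion [x, y, z, w].
In Python, from workcell import robot gives the robot as it stands.
- The arm moves only by the shell command python3 -m pendant 'ROWS' [FORCE]. ROWS is JSON, a list of rows, each a list of 5 numbers: the opening in per cent of the stroke, from 0 (shut) to 100 (fully open), then the shift along the tool's x, y, z in cm, then the turn about the tool's z in rad. A call has 1 to 8 rows; each row is the pose to reach, as a shift and turn from the pose commanded when the call began, along the tool's axes at that moment; what a row does not reach only later rows make up. A row lasts 1/10 s, in which the tool goes at most 50 mm and 8.59 degrees, less where a joint would pass 70% of its speed; a pose out of reach is approached as far as the arm can. A call with a gripper value outside its range is refused whole. The fingers move at their own pace and stop on an object; FORCE is the grip in N (left out, the last holds). Time passes only in rows, so rows that repeat a pose let the fingers close. It gives the time, the measured TCP pose, the force, the opening and the grip force at its end, in the units of the state.
- robot.read_state(): the state, without advancing time (a new reading comes with each control period).
- robot.camera(name): name is "scene" or "side" or "wrist"; returns the picture (420x560x3 uint8, red, green, blue); there is no depth.
- robot.camera_params(name): a dict with "K" (3x3 intrinsics, pixels), "R" (3x3) and "t" (3): a world point X has camera coordinates R X + t. Camera axes: x right, y down, z forward; pixel columns grow to the right and rows downward; lengths in mm; the calibration is good to about 2 mm. A picture is of the moment at which its call begins: read the wrist's pose just before it. camera_params takes no time and is no camera call; for the wrist camera it gives the pose at the moment of the call.
- robot.close_job(): hands the job in; it is judged then, once.
Trained networks look in the newest picture that a camera, given by its name, has taken for a name from the list of things; names that differ only in an ending like _2 or _b are one class to them, and where a whole thing is asked for, a point or a joint stands for the part that bears it (a point fixed in the world has none). Each returns a list of dicts, best first, with "p" (0 to 1); they miss things now and then, are a little off and sometimes report something else, mostly with a low value. They report only what shows in the picture. A call takes as long as a camera call. They do not tell look-alikes from the thing itself.
- robot.look_for(camera, query): "rect" ([left, top, right, bottom] as shares, 0 to 1, of the picture: columns of its width, rows of its height, round what is visible of it).
- robot.silhouettes(camera, query): "pixels" (420x560 bool, what is visible of it) and "rect" ([left, top, right, bottom] as shares, 0 to 1, of the picture: columns of its width, rows of its height, round what is visible of it).
- robot.place_of(camera, query): "location" ([column, row] as shares, 0 to 1, of the picture: columns of its width, rows of its height: a listed point, or the origin of a listed thing).
The state is a dict: "clock": time; "joint_pos": joint angles; "qvel": joint speeds; "effort": joint torques, N m; "tcp_pos": TCP position; "orientation": TCP orientation; "force": force on the tool from outside, world axes, zero at the start; "wrist_torque": the same for the moment, N m; "opening": opening from 0.0 (shut) to 1.0 (fully open); "grasp_force": force on a finger pad.
Only numpy, scipy, OpenCV 4.12 (cv2) and the standard library are available. Lean on these libraries where they do the work, as an engineer would, in place of code of your own. Each camera call takes 0.05 s, during which the arm holds its last target. There are 200 camera calls.

## Task

Get the coffee grinder ready for filling: first push its open grounds drawer fully home until it clicks in, then twist the red cap loose and lift it straight off the filler neck. Nobody remembers whether this cap has a normal or a reverse thread, so try both ways; it comes free after about a sixth of a turn. Finish while still holding the cap in the gripper, upright and still, above the grinder, at least 5 cm higher than it sat, and leave the other things on the worktop alone.

Things in the scene. Friction and masses are not known exactly. Their poses are not given: they have to be found in the camera images.
- grinder: coffee grinder, fixed, 190 mm deep (x; the drawer front stands out 12 mm more), 156 wide (y); origin under its centre, x points from the drawer front to the back, z up. White body 110 mm high, from 95 mm in front of the origin to 30 mm behind it, with the red cap on top; then a black motor tower 65 mm deep, 181 mm high.
- neck (a point): centre of the top of the steel filler neck, hidden under the cap: 40 mm in front of the grinder's origin, 140 mm above the worktop, axes as the grinder's. Its hidden thread: tightening, the cap meets a hard stop within 0.2 rad; loosening, it turns easily. Counter-clockwise or clockwise (from above) loosens: unknown, differs from start to start.
- cap_bar (a point): centre of the upright grip bar of the red cap, 159 mm above the worktop when seated; x along the bar, within 0.1 rad of the grinder's x at first. Bar 46 long, 14 thick, 29 mm high, on a round cap 53 wide, 27 high, 8 mm clear of the grinder. 70 g. Turned loose 0.8 to 1.1 rad from the grinder's x (hard stop at 1.15), at this height or up to 2 mm higher, it lifts straight off.
- drawer_face (a point): the point to push, on the upper half of the black drawer front's outer face, mid-width, 78 mm above the worktop; axes as the grinder's. The face is 136 mm wide and reaches from 20 to 104 mm above the worktop. Shut, the 12 mm thick front lies against the white body, its face 107 mm in front of the grinder's origin. It is shut by pushing along +x; pushed lower, a gripper's wide body may strike the white body above it.
- drawer (a joint): how far the grounds drawer is open, in m: 0 is fully home. It slides with about 1 N of friction; 16 to 7 mm before home a spring detent resists with about 4 N at most, then it snaps home by itself against a hard stop.
- mug_blue: blue and white mug, 78 mm wide, 92 high; leave alone. Origin under its centre.
- jam_jar: jam jar, 68 mm wide, 84 high; leave alone. Origin under its centre.
- spice_jar: spice jar with a black lid, 41 mm wide, 105 high; leave alone. Origin under its centre.
- salt_shaker: grey salt shaker, 44 mm wide, 90 high; leave alone. Origin under its centre.
Things that resemble listed ones, but are neither listed nor needed, are in the scene too. What is meant by the part that bears cap_bar is not orange, and is the larger of those in its own colour.

How it is judged (in metres and radians):
On the way, in this order (a step that is already met when the one before it is completed fails the run):
1. the grounds drawer is home while the cap still sits on the neck (value of joint drawer below 0.003 m and height (world z) of cap_bar below 0.168 m), for 0.2 s.
2. the cap has been turned loose on the neck (angle between the x axis of cap_bar and the x axis of neck, either way round above 0.6 rad and horizontal distance between cap_bar and neck below 0.006 m and height (world z) of cap_bar below 0.175 m), for 0.05 s.
At the end, for the whole second after the job is handed in: The drawer is home (within 4 mm), and the cap is held still by the fingers (grip over 1 N, under 30 mm/s), upright within 0.35 rad, within 100 mm of the neck axis, with its grip bar's centre at least 207 mm above the worktop, that is 48 mm higher than it sat, carried by nothing else (value of joint drawer below 0.004 m and height (world z) of cap_bar above 0.207 m and horizontal distance between cap_bar and neck below 0.1 m and angle between cap_bar's own z axis and vertical below 0.35 rad and contact force between the fingers and cap above 1 N and linear speed of cap below 0.03 m/s); the arm keeps its last pose, push and grip.
It fails at once if the mug, jam jar, spice jar or salt shaker was pushed more than 30 mm or tipped over (distance of any of mug_blue, jam_jar, spice_jar, salt_shaker from where it was at the start of the episode above 0.03 m or angle between any of mug_blue, jam_jar, spice_jar, salt_shaker's own z axis and vertical above 0.7 rad).
It also fails if it takes over 50 s, if anything falls off the work surface, if the arm or the gripper's body presses on something with over 40 N, if the wrist force passes 120 N, or if a joint passes its speed limit or range.

## Working session

There is one attempt and no reset: what is moved stays moved. The work goes in short steps, Python scripts to look and compute and a shell command to move; the robot and the scene stay as the last step left them, time stands still between calls to the robot, and variables do not carry over. Pictures are saved under pics/ and viewed, at most 10 in all, crops included, and the job is handed in when it is done.

```bash
mkdir -p pics; ls; cat > h.py <<'E'
import numpy as np, cv2
from workcell import robot
def save(cam,name,img=None):
    img=robot.camera(cam) if img is None else img
    cv2.imwrite(f'pics/{name}.png',img[:,:,::-1]); return img
E
python3 - <<'E'
from h import *
np.set_printoptions(precision=3,suppress=True)
s=robot.read_state(); print(s)
ims=[]
for c in ["scene","side"]:
    ims.append(robot.camera(c))
    p=robot.camera_params(c); print(c,p)
    for q in ["neck","cap_bar","drawer_face","grinder","mug_blue","jam_jar","spice_jar","salt_shaker"]:
        r=robot.place_of(c,q)
        print(c,q,[(np.round(np.array(d["location"])*[560,420],1),round(d["p"],2)) for d in r[:4]])
cv2.imwrite('pics/a.png',ims[0][:,:,::-1]);cv2.imwrite('pics/b.png',ims[1][:,:,::-1])
E
```

```text
pics
{'clock': 0.0, 'joint_pos': array([-1.271,  0.322, -0.07 ,  1.452,  0.023,  1.371, -0.057]), 'qvel': array([-0.   , -0.001, -0.002, -0.001,  0.002, -0.   ,  0.001]), 'effort': array([ -0.001, -49.357,  -0.382, -31.434,   0.013,   0.011,   0.   ]), 'tcp_pos': array([183.14 , 623.094, 230.207]), 'orientation': array([ 0.142,  0.99 , -0.001, -0.   ]), 'force': array([0.169, 0.052, 0.082]), 'wrist_torque': array([-0.019,  0.002,  0.028]), 'grasp_force': 0.0, 'opening': 1.0044663000639547}
scene {'K': array([[484.28 ,   0.   , 271.527],
       [  0.   , 484.28 , 208.278],
       [  0.   ,   0.   ,   1.   ]]), 'R': array([[ 0.75 , -0.661,  0.016],
       [-0.464, -0.542, -0.701],
       [ 0.472,  0.518, -0.713]]), 't': array([-409.6  ,  331.633, 1088.875])}
scene neck [(array([277.5, 184.4]), 0.73)]
scene cap_bar [(array([281. , 182.3]), 0.72), (array([282.3, 257.6]), 0.71), (array([326.4, 233.7]), 0.67)]
scene drawer_face [(array([236.2, 227.3]), 0.83)]
scene grinder [(array([286.6, 214.7]), 0.66)]
scene mug_blue [(array([239.3, 173.3]), 0.62)]
scene jam_jar [(array([190.6, 195.9]), 
[... 194 characters left out ...]
[  0.   ,   0.   ,   1.   ]]), 'R': array([[ 0.979, -0.204, -0.003],
       [-0.13 , -0.612, -0.78 ],
       [ 0.158,  0.764, -0.626]]), 't': array([-508.451,  148.587, 1260.93 ])}
side neck [(array([310.9, 190.1]), 0.96), (array([257.5, 215. ]), 0.32), (array([304.4, 317.8]), 0.32)]
side cap_bar [(array([343.2, 250.7]), 0.86), (array([311.5, 183.5]), 0.82), (array([286.6, 256.1]), 0.71)]
side drawer_face [(array([262.2, 215.7]), 0.63)]
side grinder [(array([321.8, 227.3]), 0.8)]
side mug_blue [(array([321.1, 230.9]), 0.71), (array([306.2, 188.5]), 0.2)]
side jam_jar [(array([247.5, 183.4]), 0.63)]
side spice_jar [(array([304.3, 320.3]), 0.97)]
side salt_shaker [(array([269.6, 331.7]), 0.7)]
```

View pics/a.png

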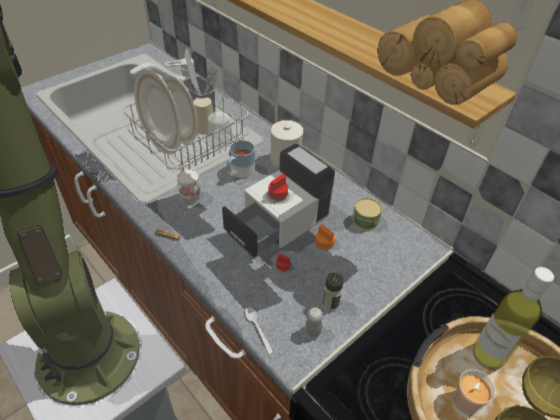

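View pics/b.png

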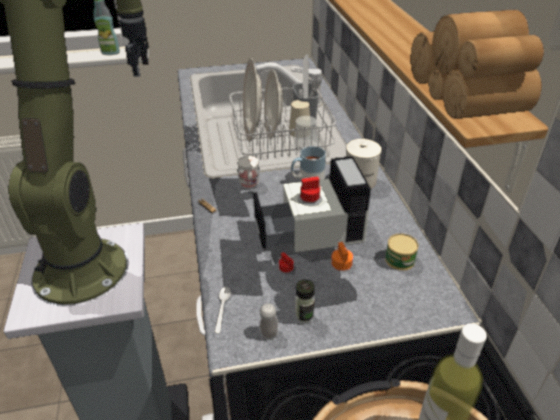

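The scene picture shows the grinder with its drawer open: red cap at (279,187), drawer front at (240,228). The small red cap at (283,262) and the orange one at (325,237) are decoys. In the side picture the true cap is at (311,186) and the drawer front at (261,220).

```bash
python3 - <<'E'
from h import *
from scipy.optimize import least_squares
np.set_printoptions(precision=2,suppress=True)
P={c:robot.camera_params(c) for c in("scene","side")}
def proj(c,X):
    p=P[c];u=p["K"]@(p["R"]@X+p["t"]);return u[:2]/u[2]
obs={"scene":{"neck":(277.5,184.4),"cap":(281,182.3),"face":(236.2,227.3),"gr":(286.6,214.7)},
"side":{"neck":(310.9,190.1),"cap":(311.5,183.5),"face":(262.2,215.7),"gr":(321.8,227.3)}}
def pts(v):
    x,y,a,d=v;L={"neck":(-40,0,140),"cap":(-40,0,159),"face":(-107-d,0,78),"gr":(0,0,0)}
    c,s=np.cos(a),np.sin(a)
    return {k:np.array([x+c*l[0]-s*l[1],y+s*l[0]+c*l[1],l[2]]) for k,l in L.items()}
def res(v):
    p=pts(v);return np.concatenate([proj(c,p[k])-o for c in obs for k,o in obs[c].items()])
r=least_squares(res,[600,0,0,50],loss='soft_l1');print(r.x,res(r.x));print(pts(r.x))
def ground(n,a,b):
    f=lambda X:np.r_[proj("scene",np.r_[X,0])-a,proj("side",np.r_[X,0])-b]
    print(n,least_squares(f,[600,0]).x,)
for n,a,b in[("mug",(239.3,173.3),(321.1,230.9)),("jam",(190.6,195.9),(247.5,183.4)),("spice",(328.4,303.6),(304.3,320.3)),("salt",(314.4,335),(269.6,331.7))]:ground(n,a,b)
s=robot.read_state();from scipy.spatial.transform import Rotation as R
print(R.from_quat(s["orientation"]).as_matrix())
p=robot.camera_params("wrist");print(p, -p["R"].T@p["t"])
E
```

```text
[634.51  31.88   0.04  65.18] [ 1.04  1.85 -2.28 -1.35  5.56 -0.15  0.54  0.54 -0.29 -1.6  -0.67 -1.08
 -1.58 -0.15  1.34  0.39]
{'neck': array([594.55,  30.17, 140.  ]), 'cap': array([594.55,  30.17, 159.  ]), 'face': array([462.49,  24.55,  78.  ]), 'gr': array([634.51,  31.88,   0.  ])}
mug [633.41 161.39]
jam [465.58 279.45]
spice [ 508.63 -261.25]
salt [ 424.47 -289.06]
[[-0.96  0.28  0.  ]
 [ 0.28  0.96  0.  ]
 [-0.    0.   -1.  ]]
{'K': array([[319.37,   0.  , 278.3 ],
       [  0.  , 319.37, 206.83],
       [  0.  ,   0.  ,   1.  ]]), 'R': array([[ 0.28,  0.96, -0.  ],
       [ 0.92, -0.27,  0.27],
       [ 0.26, -0.08, -0.96]]), 't': array([-649.82,  -35.28,  379.96])} [117.08 643.14 374.9 ]
```

```bash
python3 -m pendant '[[100,-4,-3,-1,-0.1],[100,-8,-6,-2,-0.2],[100,-12,-9,-3,-0.32],[100,-16,-12,-4,-0.32],[100,-20,-15,-5,-0.32],[100,-24,-17,-5,-0.32],[100,-28,-20,-5,-0.32],[100,-28,-20,-5,-0.32]]'
```

```text
clock: 1.7
tcp_pos: [401.5, 345.4, 282.1]
orientation: [-0.01, 1.0, -0.001, 0.002]
force: [-1.4, 0.4, 0.3]
opening: 0.998
grasp_force: 0.0
```

```bash
python3 -m pendant '[[100,-1,-4.5,0,0],[100,-2,-9,0,0],[100,-3,-13.5,0,0],[100,-4,-18,0,0],[100,-5,-22.5,0,0],[100,-6.2,-27,0,0],[100,-6.2,-31.5,0,0],[100,-6.2,-31.5,0,0]]'
cat >> h.py <<'E'
E
python3 - <<'E'
from h import *
np.set_printoptions(precision=3,suppress=True)
p=robot.camera_params("wrist");s=robot.read_state()
img=save("wrist","w1");np.savez("w1.npz",K=p["K"],R=p["R"],t=p["t"],img=img)
print(s["tcp_pos"],s["orientation"],p)
for q in ["neck","cap_bar","drawer_face","grinder"]:
    print(q,[(np.round(np.array(d["location"])*[560,420],1),round(d["p"],2)) for d in robot.place_of("wrist",q)[:4]])
E
```

```text
clock: 2.5
tcp_pos: [468.8, 32.8, 281.9]
orientation: [-0.011, 1.0, -0.001, 0.001]
force: [-0.4, 0.1, -0.1]
opening: 0.999
grasp_force: 0.0
[468.753  32.839 281.947] [-0.011  1.    -0.001  0.001] {'K': array([[319.368,   0.   , 278.3  ],
       [  0.   , 319.368, 206.831],
       [  0.   ,   0.   ,   1.   ]]), 'R': array([[-0.023,  1.   , -0.002],
       [ 0.962,  0.022,  0.272],
       [ 0.272,  0.005, -0.962]]), 't': array([ -21.725, -500.901,  300.443])}
neck []
cap_bar [(array([180.3, 195.7]), 0.92), (array([269.5, 320.5]), 0.74), (array([171.2, 296.2]), 0.65)]
drawer_face [(array([273.3, 168.1]), 0.65)]
grinder [(array([270.2, 276.1]), 0.69)]
```

View pics/w1.png

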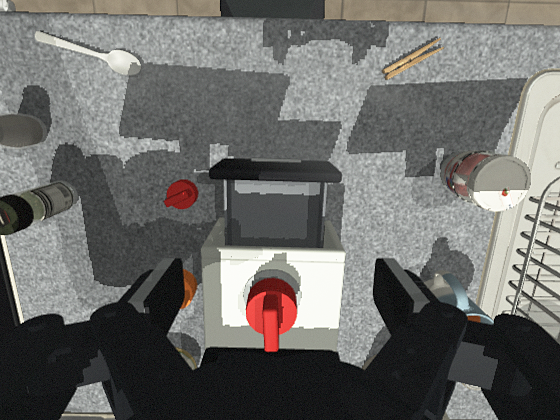

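The wrist picture shows the true cap centred near (271,310), its bar running down the image to (270,350). The white body's front top edge runs from (205,249) to (343,249), and the open drawer front is at rows 160-181, columns 209-341.

```bash
python3 - <<'E'
from h import *
np.set_printoptions(precision=1,suppress=True)
d=np.load("w1.npz");K,R,t,img=d["K"],d["R"],d["t"],d["img"]
def bp(u,v,z):
    C=-R.T@t;r=R.T@np.linalg.inv(K)@[u,v,1];return C+r*(z-C[2])/r[2]
print(bp(269.5,320.5,159),"face",bp(273.3,168.1,78))
hsv=cv2.cvtColor(img,cv2.COLOR_RGB2HSV)
# body corners
for u,v in[(205,249),(343,249),(207,240),(342,240)]:print((u,v),bp(u,v,110))
for u,v in[(209,180),(341,180),(209,174),(341,174),(209,160)]:print((u,v),bp(u,v,104))
red=((hsv[...,0]<6)|(hsv[...,0]>174))&(hsv[...,1]>150)&(hsv[...,2]>100)
ys,xs=np.where(red);m=ys>260;print(xs[m].min(),xs[m].max(),ys[m].min(),ys[m].max())
c=cv2.resize(img[150:360,190:360],None,fx=4,fy=2.85,interpolation=cv2.INTER_NEAREST)
c=cv2.resize(img[150:360,190:360],None,fx=2.85,fy=2.85,interpolation=cv2.INTER_CUBIC)
cv2.imwrite("pics/w1c.png",c[:,:,::-1])
E
```

```text
[589.   26.8 159. ] face [454.   26.7  78. ]
(205, 249) [537.3 -44.1 110. ]
(343, 249) [533.9 103.  110. ]
(207, 240) [527.  -41.6 110. ]
(342, 240) [523.7 101.1 110. ]
(209, 180) [463.7 -38.4 104. ]
(341, 180) [460.6  96.4 104. ]
(209, 174) [457.5 -38.2 104. ]
(341, 174) [454.4  95.9 104. ]
(209, 160) [443.2 -37.7 104. ]
246 296 280 351
```

View pics/w1c.png

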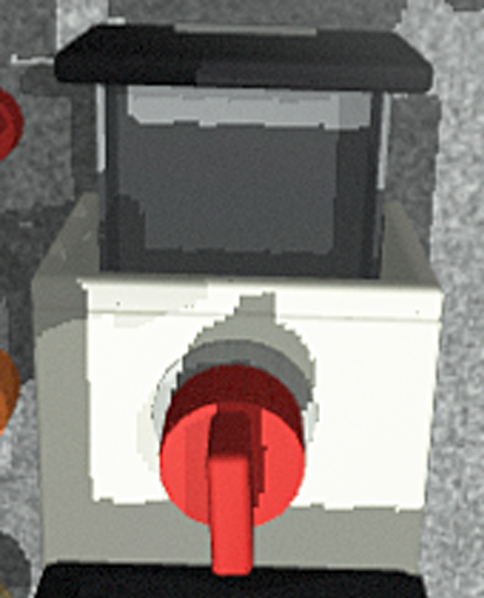

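```bash
python3 - <<'E'
from h import *
np.set_printoptions(precision=1,suppress=True)
d=np.load("w1.npz");K,R,t=d["K"],d["R"],d["t"]
def bp(a,b,z):
    u,v=190+a/2.85,150+b/2.85
    C=-R.T@t;r=R.T@np.linalg.inv(K)@[u,v,1];return C+r*(z-C[2])/r[2]
for n,a,b,z in[("bar near",230,460,173.5),("bar far",232.5,573,173.5),("cap L",160,455,144),("cap R",305,455,144),("cap far",235,528,144),
 ("bodyL",36,278,110),("bodyR",441,290,110),("faceTopL",55,78,104),("faceTopR",432,88,104),("faceL",55,66,104),("faceR",432,76,104),("faceBotL",95,25,20),("faceBotR",395,33,20),("towL",45,566,115),("towR",425,573,115)]:print(n,bp(a,b,z))
E
```

```text
bar near [569.2  28.  173.5]
bar far [611.8  29.5 173.5]
cap L [587.6   2.9 144. ]
cap R [586.4  54.1 144. ]
cap far [617.2  29.9 144. ]
bodyL [535.7 -46.6 110. ]
bodyR [537.  105.1 110. ]
faceTopL [460.9 -38.  104. ]
faceTopR [461.5  97.  104. ]
faceL [456.6 -37.9 104. ]
faceR [457.1  96.7 104. ]
faceBotL [452.7 -37.6  20. ]
faceBotR [453.2  95.8  20. ]
towL [659.5 -47.  115. ]
towR [659.2 107.3 115. ]
```

```bash
python3 -m pendant '[[0,3.7,-0.4,0,0],[0,3.7,-0.4,3,0],[0,3.7,-0.4,7,0],[0,3.7,-0.4,11,0],[0,3.7,-0.4,15,0],[0,3.7,-0.4,18,0],[0,3.7,-0.4,20.7,0],[0,3.7,-0.4,20.7,0]]' 20
```

```text
clock: 3.55
tcp_pos: [428.2, 35.5, 71.1]
orientation: [-0.018, 1.0, -0.001, -0.004]
force: [-0.7, 0.2, -0.7]
opening: -0.003
grasp_force: 0.0
```

```bash
python3 -m pendant '[[0,-1,-0.4,0,0],[0,-2,-0.6,0,0],[0,-3,-0.6,0,0],[0,-4,-0.6,0,0],[0,-5,-0.6,0,0],[0,-6,-0.6,0,0],[0,-6.5,-0.6,0,0],[0,-6.5,-0.6,0,0]]'; python3 -m pendant '[[0,-0.4,0,0,0],[0,-0.8,0,0,0],[0,-1.2,0,0,0],[0,-1.6,0,0,0],[0,-1.6,0,0,0]]'
```

```text
clock: 4.35
tcp_pos: [497.5, 31.1, 74.3]
orientation: [-0.017, 1.0, -0.0, 0.0]
force: [-0.1, -0.8, -0.6]
opening: -0.0
grasp_force: 0.0
clock: 4.85
tcp_pos: [512.7, 31.5, 74.1]
orientation: [-0.017, 1.0, -0.0, 0.0]
force: [-1.9, -1.3, -0.6]
opening: 0.003
grasp_force: 0.6
```

```bash
python3 -m pendant '[[0,-0.2,0,0,0],[0,-0.4,0,0,0],[0,-0.4,0,0,0]]';  python3 - <<'E'
from h import *
save("scene","s2")
E
```

```text
clock: 5.15
tcp_pos: [512.8, 31.5, 73.9]
orientation: [-0.017, 1.0, 0.0, -0.004]
force: [-12.4, -1.8, 10.3]
opening: -0.002
grasp_force: 6.2
```

View pics/s2.png

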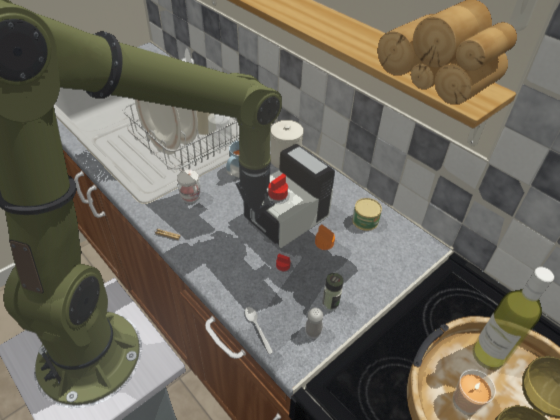

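The drawer is shut: the stop reads 12 N and its front at (262,222) lies against the body. I back off and go up over the cap.

```bash
python3 -m pendant '[[0,2.5,0,0,0],[30,2.5,0,-3,0],[60,2.5,0,-7,0],[60,2.5,0,-11,0],[60,0,0,-14,0],[60,-4,-0.5,-14,0],[60,-7.5,-0.5,-14,0],[60,-7.5,-0.5,-14,0]]'
python3 -m pendant '[[60,0,0,0,0]]'
python3 - <<'E'
from h import *
np.set_printoptions(precision=2,suppress=True)
p=robot.camera_params("wrist");s=robot.read_state()
img=save("wrist","w2");np.savez("w2.npz",K=p["K"],R=p["R"],t=p["t"],img=img)
print(s["tcp_pos"],s["orientation"],s["force"])
for q in ["cap_bar","drawer_face"]:
    for d in robot.place_of("wrist",q)[:4]:
        u=np.array(d["location"])*[560,420];K,R,t=p["K"],p["R"],p["t"];z=159 if q=="cap_bar" else 78
        C=-R.T@t;r=R.T@np.linalg.inv(K)@[*u,1];print(q,u,d["p"],C+r*(z-C[2])/r[2])
E
```

```text
clock: 6.0
tcp_pos: [595.5, 30.2, 213.7]
orientation: [-0.017, 1.0, -0.001, 0.001]
force: [-0.8, 0.5, 0.0]
opening: 0.599
grasp_force: 0.0
clock: 6.1
tcp_pos: [592.0, 29.5, 213.7]
orientation: [-0.017, 1.0, -0.0, -0.0]
force: [-0.2, -0.5, -0.0]
opening: 0.597
grasp_force: 0.0
[591.98  29.51 213.71] [-0.02  1.   -0.   -0.  ] [-0.16 -0.45 -0.02]
cap_bar [139.33 228.98] 0.88 [597.1 -61.9 159. ]
cap_bar [276.42 223.61] 0.75 [590.26  28.14 159.  ]
cap_bar [153.72  90.3 ] 0.56 [510.53 -46.29 159.  ]
drawer_face [278.1  117.52] 0.63 [523.48  26.84  78.  ]
drawer_face [477.29 228.31] 0.27 [615.86 214.41  78.  ]
```

View pics/w2.png

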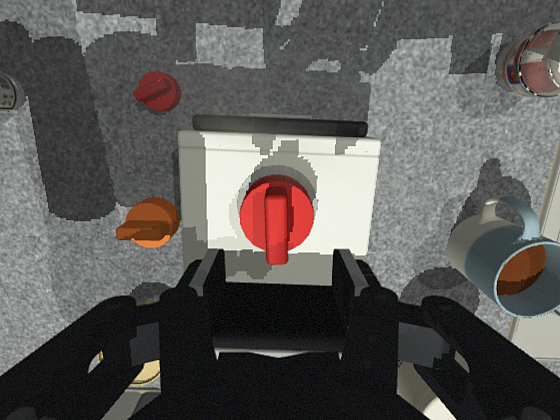

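The picture shows the drawer front shut against the body at row 127. The cap bar runs straight down the image at (276,225), between the fingers.

```bash
python3 -m pendant '[[60,0.15,-0.1,2,0],[60,0.15,-0.1,4,0],[60,0.15,-0.1,6,0],[60,0.15,-0.1,6.4,0],[0,0.15,-0.1,6.4,0],[0,0.15,-0.1,6.4,0],[0,0.15,-0.1,6.4,0],[0,0.15,-0.1,6.4,0]]' 40; python3 -m pendant '[[0,0,0,0,0],[0,0,0,0,0],[0,0,0,0,0]]'
```

```text
clock: 7.05
tcp_pos: [591.1, 28.4, 151.9]
orientation: [-0.017, 1.0, 0.0, 0.001]
force: [0.2, 0.5, 4.1]
opening: 0.153
grasp_force: 40.2
clock: 7.35
tcp_pos: [591.2, 28.4, 151.9]
orientation: [-0.017, 1.0, 0.0, 0.001]
force: [-1.0, 0.0, 6.7]
opening: 0.155
grasp_force: 40.4
```

```bash
python3 -m pendant '[[0,0,0,-0.2,0],[0,0,0,-0.2,-0.08],[0,0,0,-0.2,-0.16],[0,0,0,-0.2,-0.24],[0,0,0,-0.2,-0.28],[0,0,0,-0.2,-0.28]]'; python3 -c "
from h import *
s=robot.read_state();print(s['wrist_torque'],s['joint_pos'][6],2*np.arctan2(*s['orientation'][:2]))"
```

```text
clock: 7.95
tcp_pos: [590.5, 27.9, 152.5]
orientation: [-0.154, 0.988, 0.001, 0.0]
force: [1.1, 0.8, 1.0]
opening: 0.154
grasp_force: 79.9
[ 0.12832041  0.06047523 -1.96712658] 1.8923233960020227 -0.30872345511968935
```

Turning counter-clockwise met about 2 N m, which is the hard stop, so the thread is reversed. I turn it clockwise instead.

```bash
python3 -m pendant '[[0,0,0,0,0.12],[0,0,0,0,0.24],[0,0,0,0,0.36],[0,0,0,0,0.48],[0,0,0,0,0.6],[0,0,0,0,0.6]]'; python3 -c "
from h import *
s=robot.read_state();print(s['wrist_torque'],s['joint_pos'][6],2*np.arctan2(*s['orientation'][:2]))"
```

```text
clock: 8.55
tcp_pos: [590.0, 28.5, 152.0]
orientation: [0.142, 0.99, -0.0, -0.0]
force: [0.4, 0.5, -0.2]
opening: 0.156
grasp_force: 39.7
[-0.00566064  0.01752941 -0.00949527] 1.3155289300033852 0.2848638700720827
```

```bash
python3 -m pendant '[[0,0,0,0,0.12],[0,0,0,0,0.24],[0,0,0,0,0.36],[0,0,0,0,0.48],[0,0,0,0,0.6],[0,0,0,0,0.66],[0,0,0,0,0.66],[0,0,0,0,0.66]]'; python3 -c "
from h import *
s=robot.read_state();print(s['wrist_torque'],s['joint_pos'][6],2*np.arctan2(*s['orientation'][:2]))
img=save('wrist','w3')"
```

```text
clock: 9.35
tcp_pos: [590.0, 28.4, 152.1]
orientation: [0.454, 0.891, -0.0, -0.0]
force: [0.2, 0.3, 0.4]
opening: 0.156
grasp_force: 39.6
[0.05057985 0.02387076 0.01291845] 0.6839627464949716 0.942058753036614
```

View pics/w3.png

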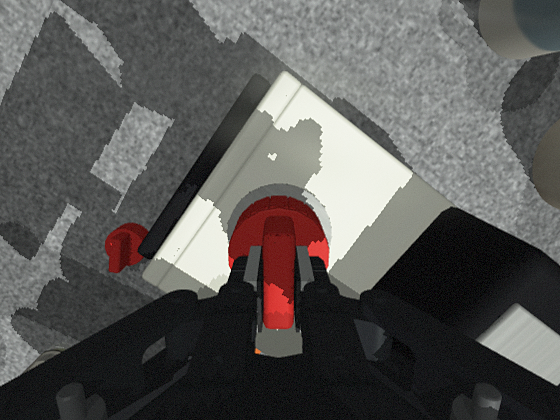

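The bar is gripped at (278,270), in line with the tool and turned 0.94 rad from the grinder. I lift it straight up.

```bash
python3 -m pendant '[[0,0,0,-0.5,0],[0,0,0,-1,0],[0,0,0,-2,0],[0,0,0,-3.5,0],[0,0,0,-5,0],[0,0,0,-6.5,0],[0,0,0,-7.5,0],[0,0,0,-7.5,0]]'; python3 -m pendant '[[0,0,0,0,0],[0,0,0,0,0],[0,0,0,0,0],[0,0,0,0,0]]'; python3 -c "
from h import *
p=robot.camera_params('wrist')
a=save('wrist','w4')
b=robot.camera('side'); print([(np.array(d['location'])*[560,420],d['p']) for c in ('wrist','side') for d in robot.place_of(c,'cap_bar')])
cv2.imwrite('pics/x.png',np.hstack([cv2.resize(a,(400,300)),cv2.resize(b[130:290,220:400],(400,300))])[:,:,::-1])"
```

```text
clock: 10.2
tcp_pos: [591.4, 28.3, 229.6]
orientation: [0.455, 0.89, 0.001, 0.001]
force: [0.0, 0.4, -0.8]
opening: 0.157
grasp_force: 39.6
clock: 10.6
tcp_pos: [589.9, 28.3, 226.7]
orientation: [0.455, 0.89, -0.0, -0.0]
force: [0.3, -0.5, -1.0]
opening: 0.153
grasp_force: 39.6
[(array([153.272, 224.49 ]), 0.89), (array([276.92 , 266.112]), 0.63), (array([346.304, 250.404]), 0.88), (array([311.808, 161.196]), 0.75), (array([284.48, 260.4 ]), 0.46)]
```

View pics/x.png

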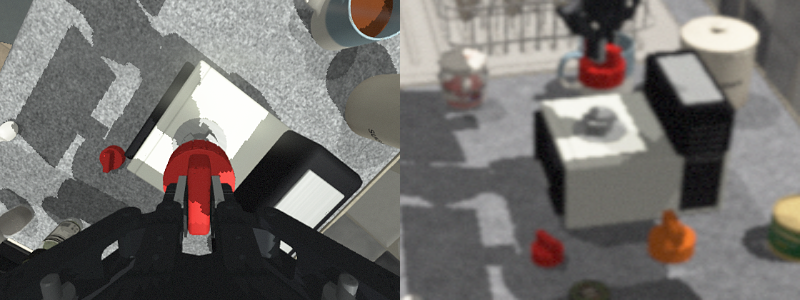

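The cap is held at (600,70), about 75 mm up, the steel neck is bare at (600,120), and the drawer is shut.

```bash
python3 -c "
from h import *
print(robot.close_job())"
```

```text
the job is handed in; nothing more can be done
None
```

I pushed the drawer home, found the cap has a reverse thread (loosens clockwise), lifted it about 75 mm straight off the neck, and handed the job in with the cap held upright and still above the grinder at about 10.7 s; the hand-in returned no verdict.

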